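Swing the inspection magnifier over the terracotta bowl

TASK

On the pottery table, swing the magnifier on its stand round by its orange handle until the lens is centred above the terracotta bowl, so that it can be checked for cracks, and let go: the stiff arm stays where it is left. Leave all three bowls standing where they are.

Things in the scene. Friction and masses are not known exactly. Their poses are not given: they have to be found in the camera images.
- stand: grey foot (disc, 130 mm across) and upright column of the magnifier, fixed to the table. Origin on the table at the centre of the foot, on the upright axis about which the magnifier arm swings; z up. The arm turns 1.4 rad either way from this frame's -x direction. Held by friction alone, no spring; about 1.4 N pushed sideways at the handle moves it, and it stays where released. Column and joint reach 171 mm above the table.
- lens (a point): centre of the round magnifier lens (clear, in a white ring 106 mm across and 12 mm thick), 150 mm above the table and 170 mm from the swing axis, at the end of a level aluminium arm. It passes about 94 mm above the bowls' rims. z up, x points from the lens towards the column.
- handle (a point): grip point of the orange handle: an upright round pin, 16 mm in diameter, on the ring's far side from the column, 214 mm from the swing axis, on the straight line from column through lens centre. The pin's collar (24 mm across) ends 159 mm above the table, the pin's top is at 208 mm, this point at 188 mm. Free all round above the ring, to be gripped from above at any yaw; it turns with the arm.
- terracotta_bowl: the bowl to be looked at: unglazed orange-brown terracotta bowl, 80 mm across the rim, 50 mm high, standing on the table 170 mm (give or take 7 mm) from the magnifier's column; origin at the centre of its underside, z up. Loose, about 180 g.
- blue_bowl: bystander: blue glazed bowl, 80 mm across the rim, 50 mm high, standing on the table 170 mm (give or take 7 mm) from the magnifier's column; origin at the centre of its underside, z up. Loose, about 180 g.
- white_bowl: bystander: white glazed bowl, 80 mm across the rim, 50 mm high, standing on the table 170 mm (give or take 7 mm) from the magnifier's column; origin at the centre of its underside, z up. Loose, about 180 g.
Mind the look-alikes: they are no part of the job. Several things have the shape of the terracotta_bowl; the one meant has the colours described above.

How it is judged:
By the outcome, as a careful person would: the job done as asked, in the order asked, and still so for the second after the job is handed in, with the robot touching nothing.
It also fails if it takes over 42 s, if anything falls off the work surface, if the arm or the gripper's body presses on something with over 40 N, if the wrist force passes 120 N, or if a joint passes its speed limit or range.

ROBOT

A 7-joint arm with a two-finger parallel gripper is mounted at the origin on the work surface. World frame = base frame: x ahead of the robot, y to its left, z up, the work surface at z = 0. Lengths are in m, angles in rad, forces in N, time in s.
With the tool pointing down it reaches from about 0.35 to 0.9 m from the base axis. Payload 8.1 kg.
Tool frame: the origin (TCP) lies at the very end of the fingers, on their centre line; the grasp point (between the pads) lies 19 mm behind it; z points along the fingers, y is the line along which they close (so a half turn about z gives the same grasp; the last joint's range is limited). The gripper opens to 92 mm and grips with 3 to 60 N. Pads are 19 mm wide; open, the fingers measure 130 mm over their backs; the gripper's body (75 mm by 190 mm) begins 47 mm behind the grasp point.
Start: joints at [1.179, 0.434, 0.025, 1.573, -0.012, 1.134, -0.075], TCP at [0.178, -0.599, 0.227] pointing down, gripper open.
Joint ranges: [-2.62, 2.62], [-0.44, 2.09], [-1.27, 1.32], [0.08, 2.57], [-1.32, 4.46], [0.12, 2], [-2.74, 2.74]. Speed limits (rad/s): [2.22, 2.22, 3.01, 3.01, 3.14, 3.14, 3.14].

INTERFACE

Orientations are given as a unit quaternion [x, y, z, w].
In Python, from cell import sensors, eyes, manip gives the robot as it stands. The module is installed in compiled form; this text tells all that it offers.
- The arm moves only by the tool send_rows, never from a script. Its argument "deltas" is a list of rows, each a list of 2 entries, a list of its own where there are three numbers: the shift along the tool's x, y, z in mm, then the turn, a rotation vector about the tool's x, y, z in degrees. In form: [[[x, y, z], [rx, ry, rz]], ...]. A call has 1 to 10 rows; each row shifts and turns the commanded pose from where the row before left it, along the tool's axes as they then stand; what a row does not reach is not made up. A row lasts 1/10 s, in which the tool goes at most 50 mm and 8.59 degrees, less where a joint would pass 70% of its speed; a pose out of reach is approached as far as the arm can. A call is refused whole if a number of a shift passes 50 or a number of a turn 8.59, either way. A call with a gripper value outside its range is refused whole. "grip" is the finger opening in mm, from 0 to 91.8, set as the call begins (left out, the last holds). The fingers move at their own pace and stop on an object; "force" is the grip in N (left out, the last holds). Time passes only in rows, so rows that do not move let the fingers close. It gives the time, the measured TCP pose, the force, the opening and the grip force at its end, in the units of the state.
- sensors.get_obs(): the state, without advancing time (a new reading comes with each control period).
- eyes.get_image(name): name is "scene" or "top" or "wrist"; returns a dict with "pixels" (480x640x3 uint8, red, green, blue), "fx", "fy", "cx", "cy" (pixels), "dist_coeffs" ([k1, k2, p1, p2, k3] as OpenCV has them; the pictures are not rectified), "eye" and "rotation" of the camera in the world. Camera axes: x right, y down, z forward; pixel columns grow to the right and rows downward; lengths in m; the calibration is good to about 2 mm. A picture is of the moment at which its call begins. There is no depth.
- manip.finish_job(): hands the job in; it is judged then, once.
The state is a dict: "time": time; "joint_pos": joint angles; "joint_velocities": joint speeds; "tau": joint torques, N m; "tcp_pos": TCP position; "tool_rot": TCP orientation; "contact_force": force on the tool from outside, world axes, zero at the start; "ft_torque": the same for the moment, N m; "finger_gap": finger opening in m; "grasp_force": force on a finger pad.
Only numpy, scipy, OpenCV 4.12 (cv2) and the standard library are available. Lean on these libraries where they do the work, as an engineer would, in place of code of your own. Each camera call takes 0.05 s, during which the arm holds its last target. There are 200 camera calls.

## Working session

There is one attempt and no reset: what is moved stays moved. The work goes in short steps, Python scripts to look and compute and a tool call to move; the robot and the scene stay as the last step left them, time stands still between calls to the robot, and variables do not carry over. Pictures are saved under pics/ and viewed, at most 10 in all, crops included, and the job is handed in when it is done.

Besides the shell and the picture viewer there is one more tool, called after ">>>" as name(argument=value, ...), one argument or row to a line, values as JSON. send_rows: Moves the arm, as the interface text tells. Its arguments: {"type":"object","properties":{"deltas":{"type":"array"},"grip":{"type":"number"},"force":{"type":"number"}},"required":["deltas"]}

```bash
mkdir -p pics
cat > h.py <<'E'
import cv2, numpy as np
from cell import sensors, eyes, manip
def K(im): return np.array([[im['fx'],0,im['cx']],[0,im['fy'],im['cy']],[0,0,1.]])
def ray(im,uv,z):
    p=cv2.undistortPoints(np.array([[uv]],float),K(im),np.array(im['dist_coeffs'],float))[0,0]
    R=np.array(im['rotation']);
    if R.shape!=(3,3):
        from scipy.spatial.transform import Rotation; R=Rotation.from_quat(R).as_matrix()
    e=np.array(im['eye']); d=R@np.array([p[0],p[1],1]); return e+d*(z-e[2])/d[2]
def save(im,n): cv2.imwrite('pics/'+n,im['pixels'][:,:,::-1])
E
python3 - <<'E'
from h import *
for n in('scene','top'):
    im=eyes.get_image(n); save(im,n+'0.png'); print(n,im['eye'],im['rotation'],im['fx'],im['dist_coeffs'])
o=sensors.get_obs(); print(o['time'],o['tcp_pos'],o['tool_rot'],o['finger_gap'])
E
```

```text
scene [0.89025798 0.12955226 0.69385836] [ 0.54879118  0.78237368 -0.24181283 -0.16806613] 497.1659408715737 [-0.02353962  0.          0.          0.          0.        ]
top [ 0.48026305 -0.01055696  0.78170139] [-0.69965859  0.71376306 -0.02561256  0.0190828 ] 448.5099120531258 [-0.10321439  0.          0.          0.          0.        ]
0.1 [ 0.17783989 -0.59870445  0.22604172] [ 9.89593402e-01  1.43890366e-01 -1.55929093e-04 -6.60910979e-04] 0.09173323798542646
```

View pics/top0.png

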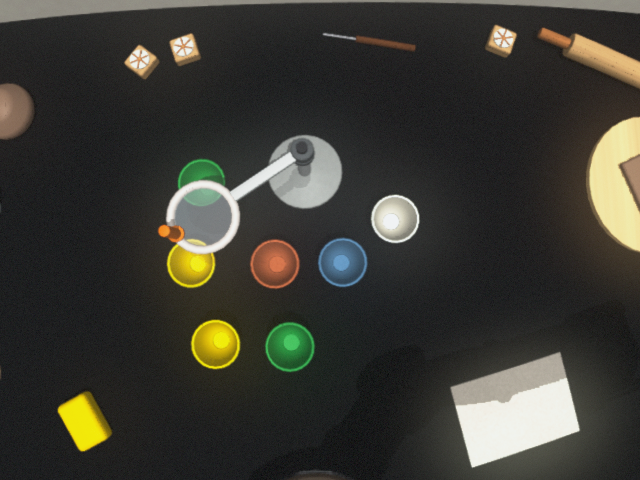

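View pics/scene0.png

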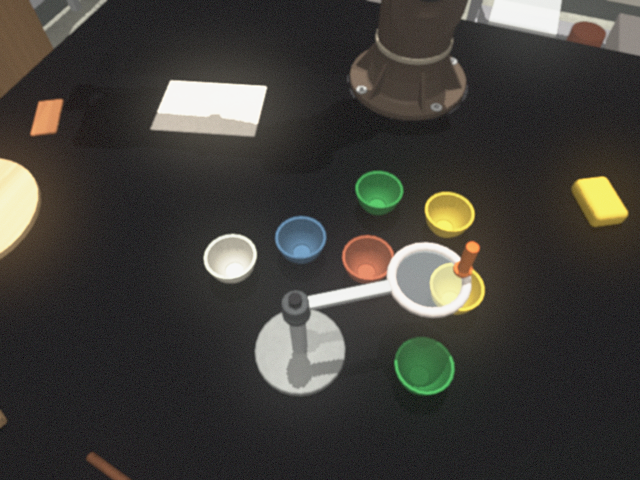

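The top view shows the foot at about (305,172), the ring at (203,216), the handle top at (164,231), the terracotta rim at (275,264), blue at (343,262) and white at (395,219). The scene view agrees, with terracotta at (368,259) and the handle at (471,246).

```bash
cat > m.py <<'E'
from h import *
def seg(im,uv,rad,lo,hi):
    hsv=cv2.cvtColor(im['pixels'],cv2.COLOR_RGB2HSV); m=cv2.inRange(hsv,lo,hi)
    k=np.zeros_like(m); cv2.circle(k,uv,rad,255,-1); m&=k
    c=max(cv2.findContours(m,cv2.RETR_EXTERNAL,cv2.CHAIN_APPROX_NONE)[0],key=cv2.contourArea)
    return c[:,0,:]
def circ(im,c,z):
    P=np.array([ray(im,p,z)[:2] for p in cv2.convexHull(c.astype(np.int32))[:,0].astype(float)])
    A=np.c_[2*P,np.ones(len(P))]; s=np.linalg.lstsq(A,(P**2).sum(1),rcond=None)[0]
    return np.r_[s[:2],np.sqrt(s[2]+s[0]**2+s[1]**2)].round(4)
def terra(im,uv): return circ(im,seg(im,uv,36,(0,90,60),(14,255,255)),.05)
def ring(im,uv): return circ(im,seg(im,uv,44,(0,0,150),(180,70,255)),.15)
E
python3 - <<'E'
from m import *
t=eyes.get_image('top'); s=eyes.get_image('scene')
print('terra',terra(t,(275,264)))
print('foot',circ(t,seg(t,(305,172),42,(0,0,60),(180,60,255)),0.0),'foot pts', ray(t,(301,148),.171),ray(s,(294,300),.171),circ(s,seg(s,(300,352),47,(0,0,60),(180,60,255)),0.0))
print('ring',circ(t,seg(t,(203,216),38,(0,0,130),(180,60,255)),.15),circ(s,seg(s,(429,280),43,(0,0,150),(180,60,255)),.15))
print('terra s',circ(s,seg(s,(366,259),29,(0,90,60),(14,255,255)),.05))
for im,uv in((t,(170,232)),(s,(467,258))):
    c=seg(im,uv,25,(3,170,150),(16,255,255)); print(c.min(0),c.max(0))
print('hand',ray(t,(164,231),.208),ray(s,(473,245),.208))
for n,uv in(('blue',(343,262)),('white',(395,219)),('yel',(191,263)),('grn',(201,182))): print(n,ray(t,uv,.05))
from scipy.spatial.transform import Rotation as R
print(R.from_quat(sensors.get_obs()['tool_rot']).as_matrix().round(3))
E
```

```text
terra [0.4885 0.0574 0.0409]
foot [0.6509 0.0085 0.0682] foot pts [0.64645076 0.00720633 0.171     ] [0.65088254 0.00689527 0.171     ] [0.6432 0.004  0.0689]
ring [0.5568 0.1495 0.0531] [0.5547 0.1487 0.0534]
terra s [0.4895 0.0573 0.0421]
[158 225] [169 236]
[466 241] [479 253]
hand [0.53138134 0.18570507 0.208     ] [0.53001505 0.18616225 0.208     ]
blue [ 0.48880604 -0.05455     0.05      ]
white [ 0.55770159 -0.14197353  0.05      ]
yel [0.49186589 0.19451567 0.05      ]
grn [0.62579012 0.17773631 0.05      ]
[[ 0.959  0.285 -0.   ]
 [ 0.285 -0.959  0.001]
 [-0.    -0.001 -1.   ]]
```

>>> send_rows(
  deltas=[
    [[0, 0, -5], [0, 0, -8.2]],
    [[0, 0, -5], [0, 0, -8.2]],
    [[0, 0, -5], [0, 0, -8.2]],
    [[0, 0, -5], [0, 0, -8.2]],
    [[0, 0, -5], [0, 0, -8.2]],
    [[0, 0, -5], [0, 0, -8.2]],
    [[0, 0, -5], [0, 0, -8.2]],
  ],
  grip=91,
  force=15,
)

```text
time: 0.9
tcp_pos: [0.1779, -0.599, 0.2617]
tool_rot: [0.797, 0.604, 0.0, -0.0]
contact_force: [-0.6, -0.3, -0.2]
finger_gap: 0.0907
grasp_force: 0.0
```

>>> send_rows(
  deltas=[
    [[0, 0, 0], [0, 0, -8.2]],
    [[0, 0, 0], [0, 0, -8.2]],
    [[0, 0, 0], [0, 0, -8.2]],
    [[0, 0, 0], [0, 0, -8.2]],
    [[0, 0, 0], [0, 0, -8.2]],
    [[0, 0, 0], [0, 0, -8.2]],
    [[0, 0, 0], [0, 0, 0]],
    [[0, 0, 0], [0, 0, 0]],
  ],
)

```text
time: 1.7
tcp_pos: [0.1778, -0.5991, 0.2615]
tool_rot: [0.478, 0.878, 0.0, -0.0]
contact_force: [-0.9, -0.2, -0.3]
finger_gap: 0.0909
grasp_force: 0.0
```

```bash
cat > to.py <<'E'
import sys
from h import *
from scipy.spatial.transform import Rotation as R
o=sensors.get_obs(); M=R.from_quat(o['tool_rot']).as_matrix()
print(o['time'],np.round(o['tcp_pos'],4),np.round(o['joint_pos'],2),M[:,1].round(3),np.round(o['contact_force'],1))
if len(sys.argv)>3:
    d=M.T@(np.array(list(map(float,sys.argv[1:4])))-o['tcp_pos']); print((d*1000).round(1))
E
python3 to.py 0.5315 0.186 0.262
```

```text
1.7 [ 0.1778 -0.5991  0.2615] [ 1.45  0.44 -0.37  1.5   0.17  1.23  1.63] [0.84  0.543 0.   ] [-0.9 -0.2 -0.3]
[ 4.672e+02  7.233e+02 -1.000e-01]
```

>>> send_rows(
  deltas=[
    [[15.5, 24, 0], [0, 0, 0]],
    [[15.5, 24, 0], [0, 0, 0]],
    [[15.5, 24, 0], [0, 0, 0]],
    [[15.5, 24, 0], [0, 0, 0]],
    [[15.5, 24, 0], [0, 0, 0]],
    [[15.5, 24, 0], [0, 0, 0]],
    [[15.5, 24, 0], [0, 0, 0]],
    [[15.5, 24, 0], [0, 0, 0]],
    [[15.5, 24, 0], [0, 0, 0]],
    [[15.5, 24, 0], [0, 0, 0]],
  ],
)

```text
time: 2.7
tcp_pos: [0.2946, -0.337, 0.2619]
tool_rot: [0.478, 0.878, -0.0, 0.0]
contact_force: [0.1, 0.2, 0.0]
finger_gap: 0.0913
grasp_force: 0.0
```

>>> send_rows(
  deltas=[
    [[15.5, 24, 0], [0, 0, 0]],
    [[15.5, 24, 0], [0, 0, 0]],
    [[15.5, 24, 0], [0, 0, 0]],
    [[15.5, 24, 0], [0, 0, 0]],
    [[15.5, 24, 0], [0, 0, 0]],
    [[15.5, 24, 0], [0, 0, 0]],
    [[15.5, 24, 0], [0, 0, 0]],
    [[15.5, 24, 0], [0, 0, 0]],
    [[15.5, 24, 0], [0, 0, 0]],
    [[15.5, 24, 0], [0, 0, 0]],
  ],
)

```text
time: 3.7
tcp_pos: [0.4107, -0.076, 0.2619]
tool_rot: [0.478, 0.878, -0.0, 0.0]
contact_force: [0.0, -0.4, 0.5]
finger_gap: 0.0911
grasp_force: 0.0
```

>>> send_rows(
  deltas=[
    [[15.5, 24, 0], [0, 0, 0]],
    [[15.5, 24, 0], [0, 0, 0]],
    [[15.5, 24, 0], [0, 0, 0]],
    [[15.5, 24, 0], [0, 0, 0]],
    [[15.5, 24, 0], [0, 0, 0]],
    [[15.5, 24, 0], [0, 0, 0]],
    [[15.5, 24, 0], [0, 0, 0]],
    [[15.5, 24, 0], [0, 0, 0]],
    [[0, 0, 0], [0, 0, 0]],
    [[0, 0, 0], [0, 0, 0]],
  ],
)

```text
time: 4.7
tcp_pos: [0.5032, 0.1321, 0.2615]
tool_rot: [0.477, 0.879, -0.0, -0.0]
contact_force: [0.1, -0.0, -0.0]
finger_gap: 0.0912
grasp_force: 0.0
```

```bash
python3 to.py 0.5315 0.186 0.172
python3 -c "
from h import *
save(eyes.get_image('wrist'),'w1.png')"
```

```text
4.7 [0.5032 0.1321 0.2615] [ 0.29  0.36 -0.85  1.72  0.29  1.19 -0.06] [ 0.838  0.546 -0.001] [ 0.1 -0.  -0. ]
[29.7 53.2 89.5]
```

View pics/w1.png

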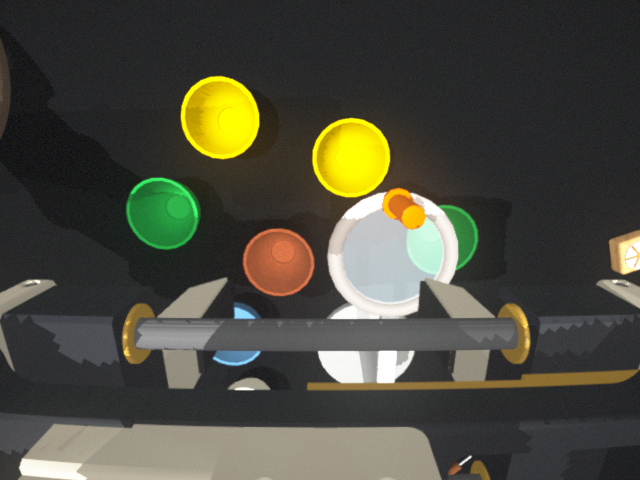

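The wrist view shows the handle top at (414,216) on the ring, and the terracotta rim at (279,262). The fingers are clear of everything.

>>> send_rows(
  deltas=[
    [[10, 18, 0], [0, 0, 0]],
    [[10, 18, 0], [0, 0, 0]],
    [[10, 17, 0], [0, 0, 0]],
    [[0, 0, 0], [0, 0, 0]],
    [[0, 0, 0], [0, 0, 0]],
  ],
)

```text
time: 5.25
tcp_pos: [0.5312, 0.1846, 0.2615]
tool_rot: [0.477, 0.879, -0.001, 0.0]
contact_force: [-0.5, -0.1, 0.5]
finger_gap: 0.0906
grasp_force: 0.0
```

```bash
python3 to.py 0.5315 0.186 0.172
python3 -c "
from h import *
save(eyes.get_image('wrist'),'w2.png')"
```

```text
5.25 [0.5312 0.1846 0.2615] [ 0.16  0.43 -0.83  1.63  0.33  1.23 -0.16] [ 0.838  0.545 -0.001] [-0.5 -0.1  0.5]
[ 1.   1.1 89.5]
```

View pics/w2.png

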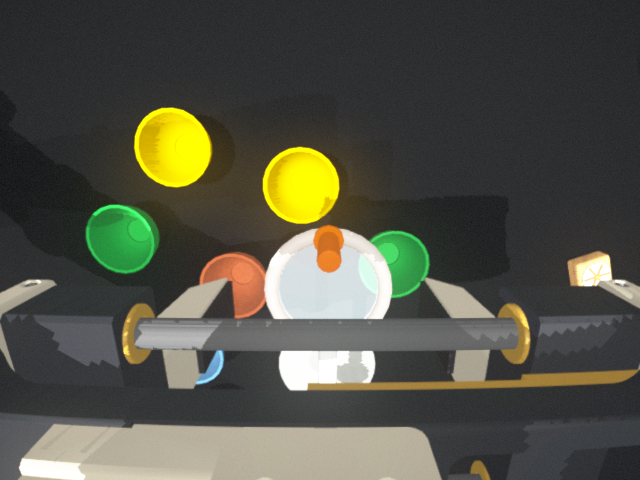

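The handle top at (329,261) lies midway between the fingers (about column 327), so I can go straight down and close.

>>> send_rows(
  deltas=[
    [[1, 1, 15], [0, 0, 0]],
    [[0, 0, 15], [0, 0, 0]],
    [[0, 0, 15], [0, 0, 0]],
    [[0, 0, 15], [0, 0, 0]],
    [[0, 0, 15], [0, 0, 0]],
    [[0, 0, 10], [0, 0, 0]],
    [[0, 0, 5], [0, 0, 0]],
    [[0, 0, 0], [0, 0, 0]],
    [[0, 0, 0], [0, 0, 0]],
  ],
)

```text
time: 6.2
tcp_pos: [0.5319, 0.1874, 0.1721]
tool_rot: [0.476, 0.879, 0.0, 0.0]
contact_force: [-0.5, 0.3, 0.2]
finger_gap: 0.0911
grasp_force: 0.0
```

>>> send_rows(
  deltas=[
    [[0, 0, 0], [0, 0, 0]],
    [[0, 0, 0], [0, 0, 0]],
    [[0, 0, 0], [0, 0, 0]],
    [[0, 0, 0], [0, 0, 0]],
    [[0, 0, 0], [0, 0, 0]],
    [[0, 0, 0], [0, 0, 0]],
    [[0, 0, 0], [0, 0, 0]],
    [[0, 0, 0], [0, 0, 0]],
    [[0, 0, 0], [0, 0, 0]],
    [[0, 0, 0], [0, 0, 0]],
  ],
  grip=10,
  force=10,
)

```text
time: 7.2
tcp_pos: [0.5317, 0.1871, 0.1717]
tool_rot: [0.476, 0.879, -0.0, 0.0]
contact_force: [0.9, 1.2, -0.1]
finger_gap: 0.0159
grasp_force: 9.1
```

```bash
python3 to.py 0.4458 0.0708 0.172
python3 - <<'E'
from m import *
t=eyes.get_image('top'); save(t,'t2.png')
print('terra',terra(t,(275,264)))
# plan: chord per 4-deg arc step at R=214
r=214;n=10;a=np.deg2rad(39.2/n); print('tangential',r*np.sin(a),'radial in',r*(1-np.cos(a)))
E
```

```text
7.2 [0.5317 0.1871 0.1717] [ 0.13  0.51 -0.79  1.75  0.41  1.06 -0.23] [ 0.837  0.547 -0.   ] [ 0.9  1.2 -0.1]
[ -50.5 -135.5   -0.3]
terra [0.4886 0.0576 0.0403]
tangential 14.629798421493104 radial in 0.5006580849803244
```

>>> send_rows(
  deltas=[
    [[-0.1, -7.3, 0], [0, 0, -1.96]],
    [[-0.1, -7.3, 0], [0, 0, -1.96]],
    [[-0.1, -7.3, 0], [0, 0, -1.96]],
    [[-0.1, -7.3, 0], [0, 0, -1.96]],
    [[-0.1, -7.3, 0], [0, 0, -1.96]],
    [[-0.1, -7.3, 0], [0, 0, -1.96]],
    [[-0.1, -7.3, 0], [0, 0, -1.96]],
    [[-0.1, -7.3, 0], [0, 0, -1.96]],
    [[-0.1, -7.3, 0], [0, 0, -1.96]],
    [[-0.1, -7.3, 0], [0, 0, -1.96]],
  ],
)

```text
time: 8.25
tcp_pos: [0.4781, 0.1379, 0.1717]
tool_rot: [0.319, 0.948, 0.0, 0.0]
contact_force: [0.5, 1.2, -2.2]
finger_gap: 0.0156
grasp_force: 10.0
```

```bash
python3 to.py 0.4458 0.0708 0.172; python3 -c "
from h import *
p=np.array(sensors.get_obs()['tcp_pos'])[:2]-[.65,.007]; print(np.hypot(*p),np.degrees(np.arctan2(p[1],p[0])))"
```

```text
8.25 [0.4781 0.1379 0.1717] [ 0.31  0.44 -0.92  1.9   0.41  1.01  0.13] [0.604 0.797 0.   ] [ 0.5  1.2 -2.2]
[-14.8 -73.   -0.3]
0.21602652254953078 142.70712994223257
```

Low forces and on the arc; I'll continue with 8 more rows, then measure.

>>> send_rows(
  deltas=[
    [[-0.2, -7.3, 0], [0, 0, -1.96]],
    [[-0.2, -7.3, 0], [0, 0, -1.96]],
    [[-0.2, -7.3, 0], [0, 0, -1.96]],
    [[-0.2, -7.3, 0], [0, 0, -1.96]],
    [[-0.2, -7.3, 0], [0, 0, -1.96]],
    [[-0.2, -7.3, 0], [0, 0, -1.96]],
    [[-0.2, -7.3, 0], [0, 0, -1.96]],
    [[-0.2, -7.3, 0], [0, 0, -1.96]],
    [[0, 0, 0], [0, 0, 0]],
    [[0, 0, 0], [0, 0, 0]],
  ],
)

```text
time: 9.25
tcp_pos: [0.449, 0.0868, 0.1716]
tool_rot: [0.187, 0.982, -0.0, -0.001]
contact_force: [-5.5, 0.2, 2.7]
finger_gap: 0.0157
grasp_force: 10.0
```

```bash
python3 to.py 0.4458 0.0708 0.172; python3 -c "
from m import *
p=np.array(sensors.get_obs()['tcp_pos'])[:2]-[.65,.007]; print(np.hypot(*p),np.degrees(np.arctan2(p[1],p[0])))
s=eyes.get_image('scene'); save(s,'s3.png'); save(eyes.get_image('top'),'t3.png')
cv2.imwrite('pics/c3.png',np.hstack([cv2.imread('pics/s3.png'),cv2.imread('pics/t3.png')])[:, :])
a=cv2.imread('pics/c3.png'); cv2.imwrite('pics/c3.png',np.hstack([a[100:420,200:600],a[100:420,640+80:640+480]]))
"
```

```text
9.25 [0.449  0.0868 0.1716] [ 0.49  0.41 -1.02  1.98  0.42  0.99  0.46] [ 0.368  0.93  -0.001] [-5.5  0.2  2.7]
[ -3.  -16.   -0.4]
0.2163059089829275 158.3487813167415
```

View pics/c3.png

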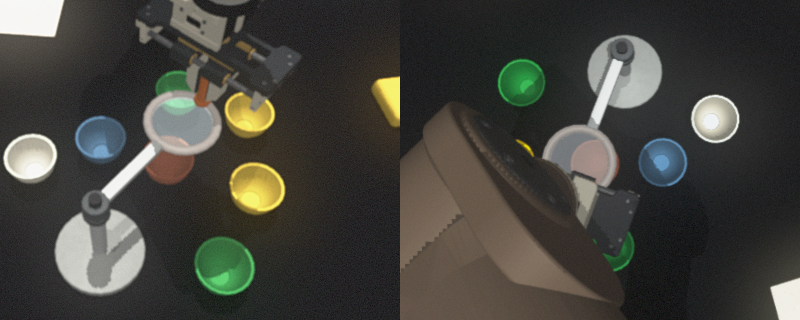

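Both views show the ring almost over the terracotta bowl, just short of it. The other bowls are untouched. The last stretch is about 16 mm.

>>> send_rows(
  deltas=[
    [[-0.6, -5.4, 0], [0, 0, -1.45]],
    [[-0.6, -5.4, 0], [0, 0, -1.45]],
    [[-0.6, -5.4, 0], [0, 0, -1.45]],
    [[0, 0, 0], [0, 0, 0]],
    [[0, 0, 0], [0, 0, 0]],
  ],
)

```text
time: 9.85
tcp_pos: [0.4437, 0.0715, 0.1715]
tool_rot: [0.149, 0.989, -0.001, -0.002]
contact_force: [-10.8, 2.6, 6.9]
finger_gap: 0.0158
grasp_force: 10.0
```

```bash
python3 to.py 0.4458 0.0708 0.172
python3 - <<'E'
from m import *
p=np.array(sensors.get_obs()['tcp_pos'])[:2]-[.65,.007]; print(np.hypot(*p),np.degrees(np.arctan2(p[1],p[0])))
s=eyes.get_image('scene'); save(s,'s4.png')
t=eyes.get_image('top');save(t,'t4.png')
cv2.imwrite('pics/c4.png',np.hstack([cv2.resize(cv2.imread('pics/s4.png')[170:320,280:480],None,fx=2,fy=2),cv2.resize(cv2.imread('pics/t4.png')[180:330,180:380],None,fx=2,fy=2)]))
E
```

```text
9.85 [0.4437 0.0715 0.1715] [ 0.55  0.4  -1.05  1.99  0.42  0.99  0.57] [ 0.295  0.955 -0.002] [-10.8   2.6   6.9]
[-2.2 -0.  -0.5]
0.21612318691190313 162.63815267908524
```

View pics/c4.png

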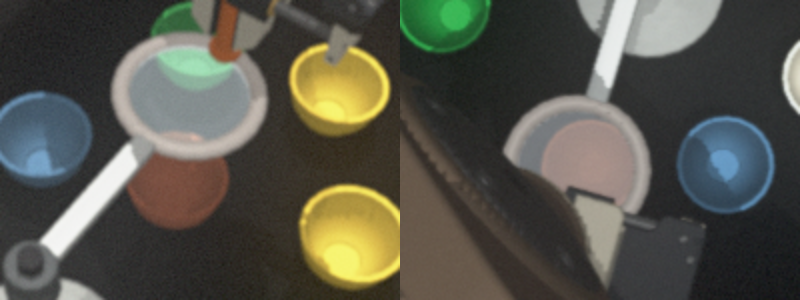

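>>> send_rows(
  deltas=[
    [[1, 0, 0], [0, 0, 0]],
    [[1, 0, 0], [0, 0, 0]],
    [[0, 0, 0], [0, 0, 0]],
  ],
)

```text
time: 10.25
tcp_pos: [0.4438, 0.0716, 0.1715]
tool_rot: [0.15, 0.989, -0.0, -0.0]
contact_force: [-4.9, 1.6, 0.7]
finger_gap: 0.0158
grasp_force: 10.0
```

>>> send_rows(
  deltas=[
    [[0, 0, 0], [0, 0, 0]],
    [[0, 0, 0], [0, 0, 0]],
    [[0, 0, 0], [0, 0, 0]],
    [[0, 0, 0], [0, 0, 0]],
    [[0, 0, 0], [0, 0, 0]],
    [[0, 0, 0], [0, 0, 0]],
    [[0, 0, 0], [0, 0, 0]],
    [[0, 0, 0], [0, 0, 0]],
  ],
  grip=80,
)

```text
time: 11.05
tcp_pos: [0.4444, 0.0716, 0.1717]
tool_rot: [0.15, 0.989, -0.0, 0.0]
contact_force: [0.1, 0.8, -0.5]
finger_gap: 0.0752
grasp_force: 0.0
```

>>> send_rows(
  deltas=[
    [[0, 0, -10], [0, 0, 0]],
    [[0, 0, -20], [0, 0, 0]],
    [[0, 0, -20], [0, 0, 0]],
    [[0, 0, -20], [0, 0, 0]],
    [[0, 0, -20], [0, 0, 0]],
    [[0, 0, -10], [0, 0, 0]],
    [[0, 0, 0], [0, 0, 0]],
  ],
)

```text
time: 11.75
tcp_pos: [0.4451, 0.0719, 0.273]
tool_rot: [0.15, 0.989, 0.0, 0.001]
contact_force: [0.6, -0.1, 0.0]
finger_gap: 0.0802
grasp_force: 0.0
```

```bash
python3 to.py 0.3 -0.15 0.28
python3 - <<'E'
from m import *
s=eyes.get_image('scene'); print('ring s',ring(s,(374,217)))
t=eyes.get_image('top'); save(s,'s5.png'); save(t,'t5.png')
E
```

```text
11.75 [0.4451 0.0719 0.273 ] [ 0.66  0.28 -1.13  1.84  0.28  1.19  0.71] [0.296 0.955 0.001] [ 0.6 -0.1  0. ]
[  72.8 -254.9   -7.3]
ring s [0.4921 0.0557 0.0552]
```

>>> send_rows(
  deltas=[
    [[0, -25, -2], [0, 0, 0]],
    [[0, -30, 0], [0, 0, 0]],
    [[0, -30, 0], [0, 0, 0]],
    [[0, -30, 0], [0, 0, 0]],
    [[0, -30, 0], [0, 0, 0]],
    [[0, -30, 0], [0, 0, 0]],
    [[0, -30, 0], [0, 0, 0]],
    [[0, -30, 0], [0, 0, 0]],
    [[0, -20, 0], [0, 0, 0]],
    [[0, 0, 0], [0, 0, 0]],
  ],
)

```text
time: 12.85
tcp_pos: [0.3672, -0.1746, 0.2725]
tool_rot: [0.152, 0.988, 0.0, -0.001]
contact_force: [-0.5, 0.7, 0.1]
finger_gap: 0.0801
grasp_force: 0.0
```

```bash
python3 to.py
python3 - <<'E'
from m import *
s=eyes.get_image('scene'); t=eyes.get_image('top'); save(s,'s6.png'); save(t,'t6.png')
cv2.imwrite('pics/c6.png',np.hstack([cv2.resize(cv2.imread('pics/s6.png')[130:330,280:480],None,fx=2,fy=2),cv2.resize(cv2.imread('pics/t6.png')[150:350,180:380],None,fx=2,fy=2)]))
E
```

```text
12.85 [ 0.3672 -0.1746  0.2725] [ 1.3   0.16 -1.08  1.93  0.15  1.14  1.43] [0.301 0.954 0.   ] [-0.5  0.7  0.1]
```

View pics/c6.png

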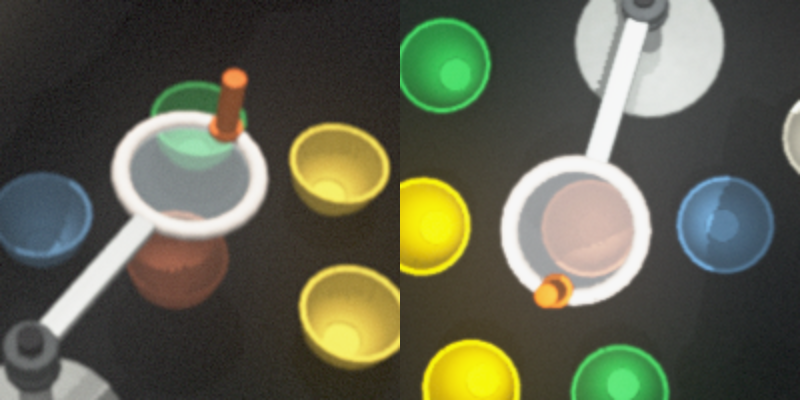

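The ring is released and clear: centre at about (268,265) in top and (375,217) in scene. Now I'll measure it against the bowl.

Run:
```python
from m import *
t=eyes.get_image('top'); s=eyes.get_image('scene')
def R(im,uv,lo,rad): return circ(im,seg(im,uv,rad,(0,0,lo),(180,70,255)),.15)
for z in (.15,.156): 
  for lo in (130,160): print(R(t,(268,265),lo,39),R(s,(375,217),lo,41))
print('hand top',ray(t,(180+(545-400)/2,150+296/2),.208),ray(s,(280+234/2,130+76/2),.208))
x=[ray(t,(180+(645-400)/2,150+5/2),.171),ray(s,(280+30/2,130+342/2),.171)];print(x)
hsv=cv2.cvtColor(t['pixels'],cv2.COLOR_RGB2HSV)
c=seg(t,(275,264),32,(0,50,60),(14,255,255)); print('terra thru lens',circ(t,c,.05))
print('blue',circ(t,seg(t,(343,262),32,(95,90,50),(120,255,255)),.05),'white',circ(t,seg(t,(395,219),32,(0,0,90),(180,90,255)),.05))
import cell
```

```text
[0.4865 0.0581 0.0534] [0.4875 0.0568 0.0556]
[0.4866 0.058  0.0529] [0.4869 0.0566 0.0546]
[0.4865 0.0581 0.0534] [0.4875 0.0568 0.0556]
[0.4866 0.058  0.0529] [0.4869 0.0566 0.0546]
hand top [0.44335166 0.07132347 0.208     ] [0.44357408 0.07097213 0.208     ]
[array([0.64002214, 0.00522772, 0.171     ]), array([0.65169678, 0.00847943, 0.171     ])]
terra thru lens [0.483  0.0581 0.034 ]
blue [ 0.4891 -0.0533  0.0396] white [ 0.5591 -0.142   0.0406]
```

The lens is at (0.487, 0.0575) and the bowl at (0.489, 0.0575). The 2 mm left over is radial and can't be adjusted, so I'm handing in.

```bash
python3 -c "
from h import *
print(manip.finish_job())"
```

```text
the job is handed in; nothing more can be done
None
```

The lens is centred over the terracotta bowl to within about 2 mm, the handle is released with the arm clear, the bowls were left where they stood, and the job is handed in at about 13 s; no verdict came back.

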